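# Sweep the loose screw caps into the bench pan

## Task

Three black screw caps have been left lying about on the desk. Sweep all three along the desk with the fingertips, over the rubber lip and completely into the open-fronted metal sweep pan, so that they lie flat on its floor. Only push them: do not pick them up or flick them, and leave the little box, the chrome knob, the jar and everything else on the desk where it stands.

Things in the scene. Friction and masses are not known exactly. Their poses are not given: they have to be found in the camera images.
- cap_a: black ribbed screw cap lying open side down, a disc 36 mm across and 16 mm high, 25 g, loose; one of three alike. Origin: centre of its underside, z up
- cap_b: black ribbed screw cap lying open side down, a disc 36 mm across and 16 mm high, 25 g, loose; one of three alike. Origin: centre of its underside, z up
- cap_c: black ribbed screw cap lying open side down, a disc 36 mm across and 16 mm high, 25 g, loose; one of three alike. Origin: centre of its underside, z up
- pan: low sheet-metal sweep pan, fixed to the desk. Origin: on the desk under the middle of its floor; x from the open front to the back wall, y along its width. Floor 130 mm deep (x +-65 mm), 240 mm wide (y +-120 mm), top 2 mm above the desk. Back and side walls 3 mm thick, 26 mm high, outside the floor. No front wall: see pan_lip
- pan_lip (a point): middle of the front edge of the pan's floor (pan x -65 mm), 2 mm above the desk, axes as the pan's. Here the side walls begin; in front of it a rubber ramp as wide as the pan rises gently from the desk over 20 mm
- coverslip_box: bystander: small white box 36 (x) x 48 (y) x 19 mm high, loose. Origin: centre of its underside
- knob_cap: bystander: chrome cap 41 mm across with a black knob on top, 36 mm high in all, loose. Origin: centre of its underside
- highlighter: bystander: pen 118 mm long (y), 15 mm wide, 17 mm high, lying loose at the left of the pan. Origin: under its middle
- jar_b: bystander: screw-lid specimen jar 46 mm across, 58 mm high, loose, at the left of the pan. Origin: centre of its underside
- tally_counter: bystander: round hand counter with a finger ring, 45 x 70 mm, 29 mm high, loose, at the right of the pan. Origin: under its middle

How it is judged:
At the end, for the whole second after the job is handed in: All three caps lie flat (tilt under 0.15 rad, underside under 7 mm above the desk) and at rest on the pan's floor, wholly behind the ramp: each centre more than 18 mm behind the floor's front edge and between the walls (x of cap_a in the frame of pan between -0.047 and 0.05 m and y of cap_a in the frame of pan between -0.105 and 0.105 m and height (world z) of each of cap_a, cap_b, cap_c below 0.007 m and angle between each of cap_a, cap_b, cap_c's own z axis and vertical below 0.15 rad and linear speed of each of cap_a, cap_b, cap_c below 0.02 m/s and x of cap_b in the frame of pan between -0.047 and 0.05 m and y of cap_b in the frame of pan between -0.105 and 0.105 m and x of cap_c in the frame of pan between -0.047 and 0.05 m and y of cap_c in the frame of pan between -0.105 and 0.105 m); the robot touches nothing.
It fails at once if a cap is lifted: its underside rises more than 15 mm above the desk (height (world z) of any of cap_a, cap_b, cap_c above 0.015 m).
It fails at once if a cap is flicked: it moves faster than 0.6 m/s (linear speed of any of cap_a, cap_b, cap_c above 0.6 m/s).
It fails at once if a bystander is moved more than 15 mm or tipped (distance of any of coverslip_box, knob_cap, highlighter, jar_b, tally_counter from where it was at the start of the episode above 0.015 m or angle between any of coverslip_box, knob_cap, highlighter, jar_b, tally_counter's own z axis and vertical above 0.4 rad).
It also fails if it takes over 64 s, if anything falls off the work surface, if the arm or the gripper's body presses on something with over 40 N, if the wrist force passes 120 N, or if a joint passes its speed limit or range.

## Robot

A 7-joint arm with a two-finger parallel gripper is mounted at the origin on a cart in front of the work surface, level with it; the furniture and walls round the work are solid. World frame = base frame: x ahead of the robot, y to its left, z up, the work surface at z = 0. Lengths are in m, angles in rad, forces in N, time in s.
With the tool pointing down it reaches from about 0.4 to 0.85 m from the base axis. Payload 4.5 kg.
Tool frame: the origin (TCP) lies on the front face of the gripper's body, between the roots of the fingers; the fingertips stand 64 mm ahead of it and the grasp point (between the pads) lies 45 mm ahead of it; z points along the fingers, y is the line along which they close (so a half turn about z gives the same grasp; the last joint's range is limited). The gripper opens to 88 mm and grips with 3 to 60 N. Pads are 18 mm wide; open, the fingers measure 123 mm over their backs; the gripper's body (75 mm by 187 mm) begins 45 mm behind the grasp point.
Start: joints at [-1.089, 0.689, -0.195, 1.565, 0.157, 0.902, -0.215], TCP at [0.271, 0.563, 0.303] pointing down, gripper open.
Joint ranges: [-3.01, 3.01], [-0.46, 2.08], [-1.47, 1.51], [0.13, 2.56], [-1, 4.14], [0.04, 2.09], [-2.66, 2.66]. Speed limits (rad/s): [2.57, 2.57, 3.14, 3.14, 3.14, 3.14, 3.14].

## Interface

Orientations are given as a unit quaternion [x, y, z, w].
In Python, from rig import arm gives the robot as it stands.
- The arm moves only by the tool advance, called after "Request:" by a JSON object that holds its "name" and its "arguments", one argument or row to a line. Schema: {"type":"object","properties":{"moves":{"type":"array","items":{"type":"object","properties":{"x":{"type":"number"},"y":{"type":"number"},"z":{"type":"number"},"turn":{"type":"number"},"aperture":{"type":"number"}},"additionalProperties":false,"required":["aperture"]},"minItems":1,"maxItems":8},"squeeze":{"type":"number"},"only":{"type":"string"},"quiet":{"type":"boolean"},"lines":{"type":"string"}},"required":["moves"],"additionalProperties":false}. moves is a list of rows, 1 to 8 of them, each an object with the fields x, y, z (the shift in cm), turn (a turn about the tool's z in units of 0.05 rad), aperture (the finger opening in m); a field left out counts as zero (the opening has to be given); each row is the pose to reach, as a shift and turn from the pose commanded when the call began, along the tool's axes at that moment; what a row does not reach only later rows make up. A row lasts 1/12 s, in which the tool goes at most 0.0417 m and 0.125 rad, less where a joint would pass 70% of its speed; a pose out of reach is approached as far as the arm can. The fingers move at their own pace and stop on an object; squeeze is the grip in N (left out, the last holds). Time passes only in rows, so rows that do not move let the fingers close. The tool returns the time, the measured TCP pose, the force, the opening and the grip force at its end. only (a regular expression) keeps the lines of the reply that match it, lines (a string "A,B") keeps lines A to B, and quiet returns only ok. Input that does not fit is refused with a message, and nothing moves.
- arm.get_obs(): the state, without advancing time (a new reading comes with each control period).
- arm.grab_frame(name): name is "scene" or "top"; returns a dict with "frame" (420x560x3 uint8, red, green, blue), "mtx" (3x3 intrinsics, pixels), "origin" and "orientation" of the camera in the world. Camera axes: x right, y down, z forward; pixel columns grow to the right and rows downward; lengths in m; the calibration is good to about 2 mm. A picture is of the moment at which its call begins. There is no depth.
- arm.sign_off(): hands the job in; it is judged then, once.
The state is a dict: "time": time; "joints": joint angles; "joint_velocities": joint speeds; "tau": joint torques, N m; "position": TCP position; "ee_rot": TCP orientation; "ft_force": force on the tool from outside, world axes, zero at the start; "ft_torque": the same for the moment, N m; "grip_width": finger opening in m; "finger_force": force on a finger pad.
Only numpy, scipy, OpenCV 4.12 (cv2) and the standard library are available. Lean on these libraries where they do the work, as an engineer would, in place of code of your own. Each camera call takes 0.05 s, during which the arm holds its last target. There are 200 camera calls.

## Working session

There is one attempt and no reset: what is moved stays moved. The work goes in short steps, Python scripts to look and compute and a tool call to move; the robot and the scene stay as the last step left them, time stands still between calls to the robot, and variables do not carry over. Pictures are saved under pics/ and viewed, at most 10 in all, crops included, and the job is handed in when it is done.

```bash
ls; mkdir -p pics
```

Create h.py:
```python
from rig import arm
import numpy as np, cv2
from scipy.spatial.transform import Rotation as R
def grab(n,save=None):
    f=arm.grab_frame(n)
    if save: cv2.imwrite('pics/'+save,cv2.cvtColor(f['frame'],cv2.COLOR_RGB2BGR))
    return f
def ray(f,uv,z):
    o=np.array(f['origin']);q=np.array(f['orientation'])
    M=q if q.shape==(3,3) else R.from_quat(q).as_matrix()
    d=M@np.linalg.solve(np.array(f['mtx']),[uv[0],uv[1],1.])
    return o+d*(z-o[2])/d[2]
```

Run:
```python
from h import *
for n in('scene','top'):
    f=grab(n,n+'1.png'); print(n,f['mtx'],f['origin'],f['orientation'])
o=arm.get_obs();print(o['position'],o['ee_rot'],o['time'],o['grip_width'])
```

```text
pics
rig.py
scene [[401.52045681   0.         278.6678498 ]
 [  0.         401.52045681 214.23945137]
 [  0.           0.           1.        ]] [ 0.17437145 -0.60438975  0.43272124] [ 0.81062919 -0.27087393  0.15310845 -0.49604983]
top [[545.97674034   0.         285.05236804]
 [  0.         545.97674034 208.15233992]
 [  0.           0.           1.        ]] [0.36024187 0.01880559 1.46535054] [ 0.70584557 -0.70261904  0.06719879 -0.05994032]
[0.27045838 0.56294796 0.3020178 ] [ 2.21998205e-01  9.75046735e-01 -8.05447359e-04 -1.14457019e-04] 0.1 0.08812176830274797
```

View pics/top1.png

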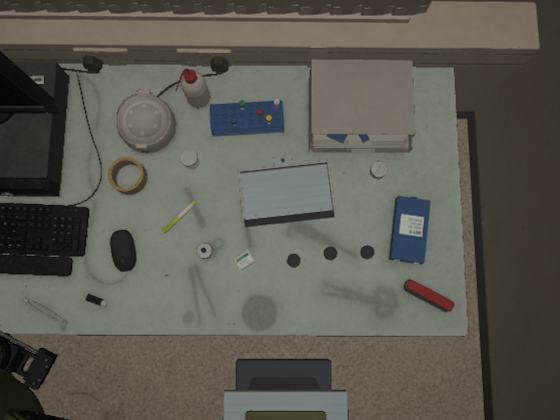

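View pics/scene1.png

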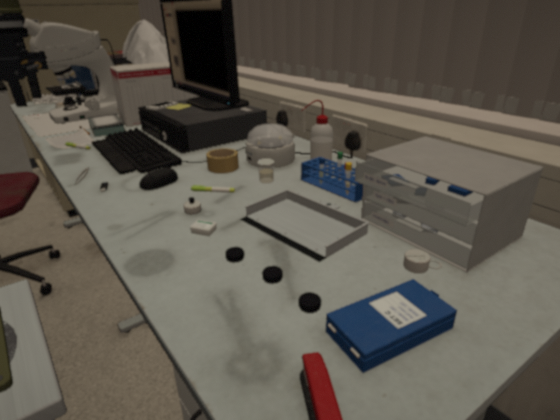

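The top view shows the caps at about (293,260), (331,253) and (367,252), with the dark ramp running from (245,225) to (333,215). The box is at (244,260) and the knob at (205,250). The scene view shows the same caps at (235,254), (272,274) and (310,302).

Add to h.py:
```python
def blobs(f,box,thr=60,amin=40,amax=400):
    g=f['frame'].max(2); x0,y0,x1,y1=box
    m=(g[y0:y1,x0:x1]<thr).astype(np.uint8)
    n,_,s,c=cv2.connectedComponentsWithStats(m)
    return [(c[i]+[x0,y0],s[i]) for i in range(1,n) if amin<s[i,4]<amax]
def tri(fa,ua,fb,ub):
    P=[];A=np.zeros((3,3));b=np.zeros(3)
    for f,u in((fa,ua),(fb,ub)):
        o=np.array(f['origin']);d=ray(f,u,0)-o;d/=np.linalg.norm(d)
        Q=np.eye(3)-np.outer(d,d);A+=Q;b+=Q@o
    return np.linalg.solve(A,b)
```

Run:
```python
from h import *
t=grab('top');s=grab('scene')
bt=sorted(blobs(t,(270,235,390,275)),key=lambda b:b[0][0]);bs=sorted(blobs(s,(215,235,335,320)),key=lambda b:b[0][0])
for a in bt: print('T',a[0].round(1),a[1],ray(t,a[0],.012).round(4))
for a in bs: print('S',a[0].round(1),a[1],ray(s,a[0],.008).round(4))
for a,b in zip(bt,bs): print(tri(t,a[0],s,b[0]).round(4))
g=t['frame'].max(2)
# ramp
m=(g[200:232,235:340]<75).astype(np.uint8)
n,l,st,c=cv2.connectedComponentsWithStats(m);i=1+st[1:,4].argmax()
r=cv2.minAreaRect(np.argwhere(l==i)[:,::-1].astype(np.float32));P=cv2.boxPoints(r)+[235,200]
print('ramp',r);print(*[(p.round(1),ray(t,p,0.001).round(4)) for p in P],sep='\n')
for n,u in dict(box=(244,260),knob=(205,250),backL=(240,172),backR=(328,163),jar=(189,158),blueNear=(391,258),blueFar=(399,198),redL=(405,285)).items(): print(n,ray(t,u,.02).round(3))
cv2.imwrite('pics/z.png',cv2.resize(cv2.cvtColor(t['frame'][150:290,190:390],cv2.COLOR_RGB2BGR),None,fx=4,fy=4,interpolation=2))
```

```text
T [293.3 260. ] [ 17  19  13  13 130] [ 0.4847 -0.0181  0.012 ]
T [329.9 252.8] [ 54  12  13  13 131] [ 0.5044 -0.1158  0.012 ]
T [366.8 251.7] [ 91  11  13  13 133] [ 0.5078 -0.2144  0.012 ]
S [234.4 254.3] [ 11  12  18  15 218] [ 0.4844 -0.0219  0.008 ]
S [272.2 274.2] [ 48  31  19  17 268] [ 0.5044 -0.1198  0.008 ]
S [298.8 246.9] [ 56   0  54  26 291] [ 0.5988 -0.0779  0.008 ]
S [309.3 302.2] [ 84  58  22  20 355] [ 0.5077 -0.2184  0.008 ]
[ 0.4857 -0.0184  0.0056]
[ 0.5057 -0.1167  0.0055]
[ 0.4991 -0.1999  0.1066]
ramp ((53.68903350830078, 18.20121955871582), (6.957186222076416, 89.67039489746094), 83.6598129272461)
(array([243.7, 219.7]), array([0.5944, 0.1162, 0.001 ]))
(array([332.9, 209.8]), array([ 0.623 , -0.1262,  0.001 ]))
(array([333.6, 216.7]), array([ 0.6039, -0.1281,  0.001 ]))
(array([244.5, 226.6]), array([0.5754, 0.1138, 0.001 ]))
box [0.483 0.112 0.02 ]
knob [0.509 0.216 0.02 ]
backL [0.723 0.127 0.02 ]
backR [ 0.75  -0.113  0.02 ]
jar [0.761 0.267 0.02 ]
blueNear [ 0.491 -0.277  0.02 ]
blueFar [ 0.653 -0.304  0.02 ]
redL [ 0.42  -0.312  0.02 ]
```

View pics/z.png

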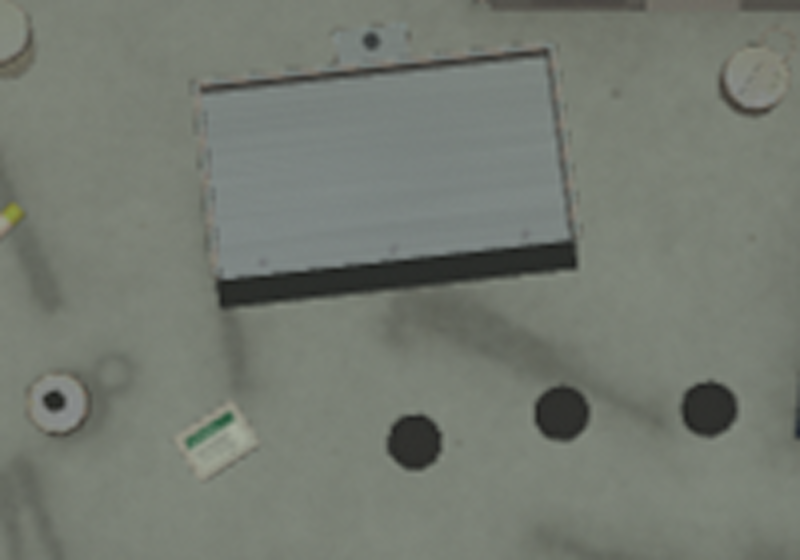

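The crop confirms the positions: pan yaw is about 0.117 rad, the lip's middle is near (0.609, -0.005), and the caps triangulate near the desk. Plan: hold the fingers about 22 mm apart as a cradle and push each cap along tool -x.

Add to h.py:
```python
LIP=np.array([.6087,-.005]);YAW=.117
Rp=np.array([[np.cos(YAW),-np.sin(YAW)],[np.sin(YAW),np.cos(YAW)]])
def pan(p): return Rp.T@(np.asarray(p)[:2]-LIP)   # relative to lip
def caps():
    f=grab('top'); return [ray(f,c,.014)[:2] for c,s in blobs(f,(235,155,390,285),thr=60,amin=90,amax=200)]
def plan(xy,z,head=None):
    o=arm.get_obs();M=R.from_quat(o['ee_rot']).as_matrix()
    d=M.T@(np.r_[xy,z]-o['position']); t=0
    if head is not None: # tool -x along head -> turn about tool z (down)
        h=np.arctan2(-M[1,0],-M[0,0]); t=-((head-h+np.pi)%(2*np.pi)-np.pi)
    print('t',round(o['time'],2),'d',d.round(4),'turn',round(t,3))
def push(c,goal,back=.047,z=.07,aim=True):
    "goal in lip frame; prints plan to a start behind cap, and the push length"
    c=np.asarray(c)[:2];g=LIP+Rp@np.array(goal);v=g-c;L=np.linalg.norm(v);u=v/L
    print('cap',pan(c).round(3),'start',(c-back*u).round(4),'head',round(np.arctan2(*v[::-1]),3),'tool travel',round(L+back-.023,3))
    plan(c-back*u,z,np.arctan2(v[1],v[0]))
```

```bash
python3 -c "
from h import *
for c in caps():print(c.round(4),pan(c).round(3))
push((.4853,-.0183),(.068,.055),z=.2)"
```

```text
[ 0.5077 -0.2141] [-0.125 -0.196]
[ 0.5042 -0.1156] [-0.117 -0.098]
[ 0.4846 -0.0179] [-0.125  0.002]
cap [-0.124  0.001] start [ 0.4418 -0.0362] head 0.39 tool travel 0.224
t 0.25 d [-0.4139 -0.466   0.1027] turn -0.838
```

Units first: shifts go in cm and turns go in units of 0.05 rad. So 0.05 m is 5, -0.238 m is -23.8, -0.2 rad is -4.

Request:
{"name": "advance", "arguments": {
  "moves": [
    {"x": -3, "y": -3.3, "z": 0.7, "turn": -2, "aperture": 0.022},
    {"x": -5.5, "y": -6.2, "z": 1.4, "turn": -4, "aperture": 0.022},
    {"x": -8, "y": -9, "z": 2, "turn": -6, "aperture": 0.022},
    {"x": -10.7, "y": -12, "z": 2.7, "turn": -8, "aperture": 0.022},
    {"x": -13.4, "y": -15, "z": 3.3, "turn": -10, "aperture": 0.022},
    {"x": -16, "y": -18, "z": 4, "turn": -12, "aperture": 0.022},
    {"x": -18.7, "y": -21, "z": 4.7, "turn": -14, "aperture": 0.022},
    {"x": -21, "y": -23.8, "z": 5, "turn": -16.76, "aperture": 0.022}
  ]
}}

```text
time: 0.92
position: [0.3572, 0.2554, 0.2522]
ee_rot: [-0.19, 0.982, -0.001, -0.0]
ft_force: [0.9, -0.2, -0.5]
grip_width: 0.0366
finger_force: 0.0
```

```bash
python3 -c "
from h import *
push((.4853,-.0183),(.068,.055),z=.15)"
```

```text
cap [-0.124  0.001] start [ 0.4418 -0.0362] head 0.39 tool travel 0.224
t 0.92 d [ 0.0299 -0.302   0.1025] turn -0.008
```

Scaled: -0.302 m is -30.2, -0.265 m is -26.5, -0.008 rad is -0.16.

Request:
{"name": "advance", "arguments": {
  "moves": [
    {"x": 0.4, "y": -3.8, "z": 1.3, "aperture": 0.022},
    {"x": 0.8, "y": -7.6, "z": 2.6, "aperture": 0.022},
    {"x": 1.2, "y": -11.4, "z": 3.9, "aperture": 0.022},
    {"x": 1.6, "y": -15.1, "z": 5.2, "aperture": 0.022},
    {"x": 2, "y": -19, "z": 6.5, "aperture": 0.022},
    {"x": 2.4, "y": -22.8, "z": 7.8, "aperture": 0.022},
    {"x": 2.7, "y": -26.5, "z": 9, "aperture": 0.022},
    {"x": 3, "y": -30.2, "z": 10.2, "turn": -0.16, "aperture": 0.022}
  ]
}}

```text
time: 1.58
position: [0.4407, -0.0356, 0.1501]
ee_rot: [-0.192, 0.981, -0.0, 0.0]
ft_force: [1.3, 0.9, 0.1]
grip_width: 0.022
finger_force: 0.0
```

Request:
{"name": "advance", "arguments": {
  "moves": [
    {"aperture": 0.022},
    {"aperture": 0.022}
  ]
}}

```text
time: 1.75
position: [0.4404, -0.0364, 0.1501]
ee_rot: [-0.188, 0.982, -0.0, -0.0]
ft_force: [-1.3, 0.7, 0.7]
grip_width: 0.0217
finger_force: 0.0
```

```bash
python3 -c "
from h import *
push((.4853,-.0183),(.068,.055),z=.07)"
```

```text
cap [-0.124  0.001] start [ 0.4418 -0.0362] head 0.39 tool travel 0.224
t 1.75 d [-0.0014 -0.0003  0.0801] turn -0.011
```

Request:
{"name": "advance", "arguments": {
  "moves": [
    {"z": 3, "aperture": 0.022},
    {"z": 5.5, "aperture": 0.022},
    {"z": 7.2, "aperture": 0.022},
    {"z": 8, "aperture": 0.022},
    {"z": 8, "aperture": 0.022}
  ]
}}

```text
time: 2.17
position: [0.4375, -0.0332, 0.0761]
ee_rot: [-0.193, 0.981, -0.001, -0.006]
ft_force: [1.2, -0.2, 0.2]
grip_width: 0.0221
finger_force: 0.0
```

Request:
{"name": "advance", "arguments": {
  "moves": [
    {"x": -1, "aperture": 0.022},
    {"x": -2, "aperture": 0.022},
    {"x": -3, "aperture": 0.022},
    {"x": -4.2, "aperture": 0.022},
    {"x": -5.4, "aperture": 0.022},
    {"x": -6.6, "aperture": 0.022},
    {"x": -7.8, "aperture": 0.022},
    {"x": -9, "aperture": 0.022}
  ]
}}

```text
time: 2.83
position: [0.5213, 0.0012, 0.0761]
ee_rot: [-0.193, 0.981, -0.001, -0.006]
ft_force: [-0.1, 0.4, 0.5]
grip_width: 0.0222
finger_force: 0.3
```

```bash
python3 -c "
from h import *
grab('top','t2.png');grab('scene','s2.png')
for c in caps():print(c.round(4),pan(c).round(3))
p=arm.get_obs()['position'];print(p,pan(p))"
```

```text
[0.52144031 0.00088633 0.07589692] [-0.08597599  0.0160322 ]
```

View pics/s2.png

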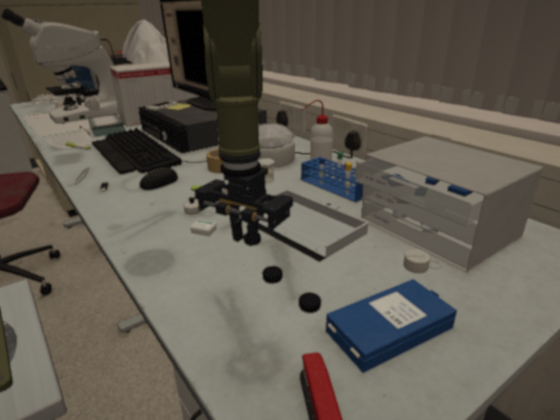

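The scene view shows the tips just behind cap A, at about (250,238), and the pan is clear ahead. The tips sit 6 mm higher than commanded, so I'll lower them while pushing.

Request:
{"name": "advance", "arguments": {
  "moves": [
    {"x": -1, "z": 0.1, "aperture": 0.022},
    {"x": -2.2, "z": 0.2, "aperture": 0.022},
    {"x": -3.4, "z": 0.3, "aperture": 0.022},
    {"x": -4.6, "z": 0.3, "aperture": 0.022},
    {"x": -5.8, "z": 0.3, "aperture": 0.022},
    {"x": -7, "z": 0.3, "aperture": 0.022},
    {"x": -8.2, "z": 0.3, "aperture": 0.022},
    {"x": -9.4, "z": 0.3, "aperture": 0.022}
  ]
}}

```text
time: 3.65
position: [0.6071, 0.0348, 0.0712]
ee_rot: [-0.193, 0.981, -0.002, -0.007]
ft_force: [-1.4, -0.2, -0.7]
grip_width: 0.0219
finger_force: 0.2
```

Request:
{"name": "advance", "arguments": {
  "moves": [
    {"x": -1, "aperture": 0.022},
    {"x": -2, "aperture": 0.022},
    {"x": -2.8, "aperture": 0.022},
    {"x": -3.4, "aperture": 0.022},
    {"x": -3.7, "aperture": 0.022},
    {"x": -3.7, "aperture": 0.022},
    {"x": -3, "aperture": 0.022},
    {"x": -2, "aperture": 0.022}
  ]
}}

```text
time: 4.32
position: [0.6259, 0.0419, 0.071]
ee_rot: [-0.192, 0.981, -0.001, -0.006]
ft_force: [0.0, -0.3, -0.1]
grip_width: 0.0219
finger_force: 0.0
```

```bash
python3 -c "
from h import *
p=arm.get_obs()['position'];print(p,pan(p))
push((.5048,-.116),(.068,-.003),z=.13)"
```

```text
[0.6259241  0.04186539 0.0709878 ] [0.0225771  0.04453437]
cap [-0.116 -0.098] start [ 0.4658 -0.1423] head 0.594 tool travel 0.231
t 4.32 d [ 0.2184 -0.1101 -0.0564] turn -0.207
```

Scaled: -0.06 m is -6, 0.205 m is 20.5, -0.207 rad is -4.14.

Request:
{"name": "advance", "arguments": {
  "moves": [
    {"z": -3, "aperture": 0.022},
    {"z": -6, "aperture": 0.022},
    {"x": 3.5, "y": -1.8, "z": -6, "turn": -1, "aperture": 0.022},
    {"x": 7, "y": -3.6, "z": -6, "turn": -2, "aperture": 0.022},
    {"x": 10.5, "y": -5.4, "z": -6, "turn": -3, "aperture": 0.022},
    {"x": 14, "y": -7.2, "z": -6, "turn": -4, "aperture": 0.022},
    {"x": 17.5, "y": -9, "z": -6, "turn": -4.14, "aperture": 0.022},
    {"x": 20.5, "y": -10.4, "z": -6, "turn": -4.14, "aperture": 0.022}
  ]
}}

```text
time: 4.98
position: [0.4729, -0.1342, 0.1337]
ee_rot: [-0.292, 0.956, -0.001, -0.008]
ft_force: [0.2, -0.2, -0.9]
grip_width: 0.0223
finger_force: 0.0
```

Request:
{"name": "advance", "arguments": {
  "moves": [
    {"x": 1.3, "y": -0.6, "aperture": 0.022},
    {"x": 1.3, "y": -0.6, "aperture": 0.022}
  ]
}}

```text
time: 5.15
position: [0.4645, -0.1482, 0.1335]
ee_rot: [-0.29, 0.957, -0.002, -0.009]
ft_force: [-0.2, 0.0, -0.9]
grip_width: 0.0219
finger_force: 0.0
```

```bash
python3 -c "
from h import *
grab('top','t3.png')
for c in caps():print(c.round(4),pan(c).round(3))
push((.5048,-.116),(.068,-.003),z=.068)"
```

```text
[0.6611 0.0587] [0.059 0.057]
cap [-0.116 -0.098] start [ 0.4658 -0.1423] head 0.594 tool travel 0.231
t 5.25 d [0.0009 0.0027 0.066 ] turn -0.001
```

View pics/t3.png

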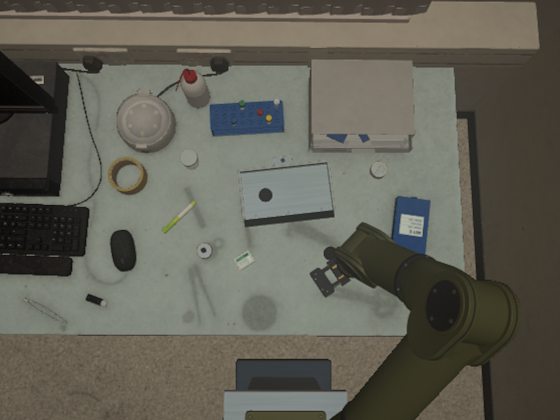

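Cap A is in the pan at pixel (265,195), lip frame (0.059, 0.057), and no bystander has moved. Now for B.

Request:
{"name": "advance", "arguments": {
  "moves": [
    {"y": 0.3, "z": 3, "aperture": 0.022},
    {"y": 0.3, "z": 5.5, "aperture": 0.022},
    {"y": 0.3, "z": 6.6, "aperture": 0.022},
    {"y": 0.3, "z": 6.6, "aperture": 0.022}
  ]
}}

```text
time: 5.58
position: [0.4672, -0.1392, 0.066]
ee_rot: [-0.294, 0.956, 0.0, -0.007]
ft_force: [-0.0, 0.8, -0.0]
grip_width: 0.0219
finger_force: 0.0
```

Request:
{"name": "advance", "arguments": {
  "moves": [
    {"x": -1, "aperture": 0.022},
    {"x": -2, "aperture": 0.022},
    {"x": -3, "aperture": 0.022},
    {"x": -4.2, "aperture": 0.022},
    {"x": -5.4, "aperture": 0.022},
    {"x": -6.6, "aperture": 0.022},
    {"x": -7.8, "aperture": 0.022},
    {"x": -9, "aperture": 0.022}
  ]
}}

```text
time: 6.25
position: [0.5425, -0.0897, 0.0675]
ee_rot: [-0.293, 0.956, -0.0, -0.006]
ft_force: [-0.5, -0.5, 0.9]
grip_width: 0.0221
finger_force: 0.3
```

```bash
python3 -c "
from h import *
s=grab('scene','s4.png')
p=arm.get_obs()['position'];print(p,pan(p));plan(LIP+Rp@np.array([.049,-.014]),.069)"
```

```text
[ 0.54507808 -0.08748127  0.06785951] [-0.07281526 -0.07449058]
t 6.3 d [-0.136  -0.0025 -0.0019] turn 0
```

View pics/s4.png

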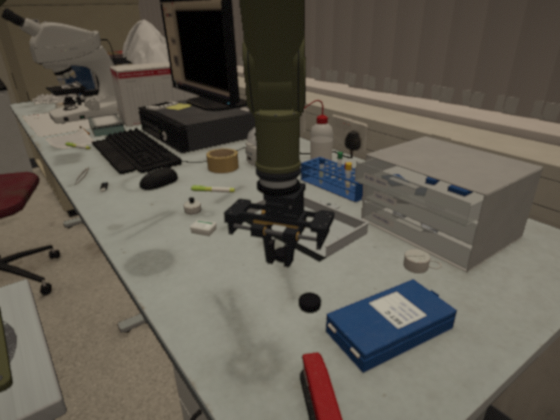

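The scene shows cap B hidden ahead of the fingers at about (285,250), with C alone at (310,302). I'll carry on and raise the tips 3 mm for the lip.

Scaled: -0.003 m is -0.3, -0.094 m is -9.4.

Request:
{"name": "advance", "arguments": {
  "moves": [
    {"x": -1, "z": -0.2, "aperture": 0.022},
    {"x": -2.2, "z": -0.3, "aperture": 0.022},
    {"x": -3.4, "z": -0.3, "aperture": 0.022},
    {"x": -4.6, "z": -0.3, "aperture": 0.022},
    {"x": -5.8, "z": -0.3, "aperture": 0.022},
    {"x": -7, "z": -0.3, "aperture": 0.022},
    {"x": -8.2, "z": -0.3, "aperture": 0.022},
    {"x": -9.4, "y": -0.1, "z": -0.3, "aperture": 0.022}
  ]
}}

```text
time: 6.97
position: [0.6201, -0.0387, 0.0691]
ee_rot: [-0.293, 0.956, -0.0, -0.006]
ft_force: [-1.1, 0.1, 0.3]
grip_width: 0.022
finger_force: 0.3
```

Request:
{"name": "advance", "arguments": {
  "moves": [
    {"x": -1, "aperture": 0.022},
    {"x": -2, "aperture": 0.022},
    {"x": -3, "aperture": 0.022},
    {"x": -3.7, "aperture": 0.022},
    {"x": -3.9, "aperture": 0.022},
    {"x": -3.9, "aperture": 0.022},
    {"x": -3, "aperture": 0.022},
    {"x": -2, "aperture": 0.022}
  ]
}}

```text
time: 7.63
position: [0.6356, -0.0286, 0.0682]
ee_rot: [-0.293, 0.956, -0.001, -0.006]
ft_force: [-0.7, 0.2, -0.1]
grip_width: 0.0225
finger_force: 0.0
```

```bash
python3 -c "
from h import *
p=arm.get_obs()['position'];print(p,pan(p))
push((.508,-.215),(-.03,-.072),z=.13)"
```

```text
[ 0.63557303 -0.02864568  0.06822351] [ 0.02392907 -0.026621  ]
cap [-0.125 -0.197] start [ 0.4842 -0.2555] head 1.04 tool travel 0.181
t 7.63 d [ 0.2532 -0.1032 -0.0589] turn -0.446
```

Request:
{"name": "advance", "arguments": {
  "moves": [
    {"z": -3, "aperture": 0.022},
    {"z": -6, "aperture": 0.022},
    {"x": 3.5, "y": -1.4, "z": -6, "turn": -1.6, "aperture": 0.022},
    {"x": 7, "y": -2.8, "z": -6, "turn": -3.2, "aperture": 0.022},
    {"x": 10.5, "y": -4.2, "z": -6, "turn": -4.8, "aperture": 0.022},
    {"x": 14, "y": -5.6, "z": -6, "turn": -6.4, "aperture": 0.022},
    {"x": 17.5, "y": -7, "z": -6, "turn": -8, "aperture": 0.022},
    {"x": 21, "y": -8.4, "z": -6, "turn": -8.92, "aperture": 0.022}
  ]
}}

```text
time: 8.3
position: [0.5072, -0.2172, 0.1306]
ee_rot: [-0.498, 0.867, 0.001, -0.007]
ft_force: [0.5, -0.3, -0.0]
grip_width: 0.022
finger_force: 0.0
```

Request:
{"name": "advance", "arguments": {
  "moves": [
    {"x": 3, "y": -1.2, "aperture": 0.022},
    {"x": 3.6, "y": -1.2, "aperture": 0.022},
    {"x": 3.6, "y": -1.2, "aperture": 0.022}
  ]
}}

```text
time: 8.55
position: [0.4992, -0.2563, 0.1304]
ee_rot: [-0.494, 0.87, 0.0, -0.008]
ft_force: [0.2, 0.4, -0.2]
grip_width: 0.022
finger_force: 0.0
```

```bash
python3 -c "
from h import *
t=cv2.imread('pics/top1.png');s=cv2.imread('pics/scene1.png')
def lab(im,b):
    x0,y0,x1,y1=b;m=(im[y0:y1,x0:x1].min(2)>120).astype(np.uint8);n,l,st,c=cv2.connectedComponentsWithStats(m);i=1+st[1:,4].argmax();print(st[i]);return c[i]+[x0,y0]
a=lab(t,(394,205,430,245));b=lab(s,(365,290,430,330));print(a,b)
print('label',tri(grab('top'),a,grab('scene'),b).round(3))
for c in caps():print(c.round(4),pan(c).round(3))
push((.508,-.215),(-.03,-.072),back=.037,z=.068)"
```

```text
[  6   9  24  23 417]
[  6   3  54  35 961]
[410.9352518 224.558753 ] [397.36628512 308.86784599]
label [ 0.579 -0.331  0.033]
[ 0.6703 -0.0021] [ 0.061 -0.004]
[0.6612 0.0585] [0.06  0.057]
cap [-0.125 -0.197] start [ 0.4893 -0.2469] head 1.04 tool travel 0.171
t 8.7 d [0.0028 0.0128 0.0633] turn 0.002
```

Blue box is 33 mm high, so the gripper body clears it. A and B are both in the pan.

Scaled: 0.062 m is 6.2, 0.058 m is 5.8.

Request:
{"name": "advance", "arguments": {
  "moves": [
    {"x": 0.3, "y": 1.3, "aperture": 0.022},
    {"x": 0.3, "y": 1.3, "z": 1.5, "aperture": 0.022},
    {"x": 0.3, "y": 1.3, "z": 4, "aperture": 0.022},
    {"x": 0.3, "y": 1.3, "z": 5.8, "aperture": 0.022},
    {"x": 0.3, "y": 1.3, "z": 6.2, "aperture": 0.022},
    {"x": 0.3, "y": 1.3, "z": 6.2, "aperture": 0.022}
  ]
}}

```text
time: 9.2
position: [0.4887, -0.2466, 0.0683]
ee_rot: [-0.498, 0.867, 0.002, -0.006]
ft_force: [0.1, -0.3, -0.2]
grip_width: 0.0221
finger_force: 0.0
```

```bash
python3 -c "
from h import *
print(arm.get_obs()['ft_force'])
grab('scene','s5.png');push((.508,-.215),(-.03,-.072),back=.037,z=.068)"
```

```text
[ 0.14292269 -0.31518269 -0.15240435]
cap [-0.125 -0.197] start [ 0.4893 -0.2469] head 1.04 tool travel 0.171
t 9.25 d [-0.      0.      0.0012] turn 0.003
```

View pics/s5.png

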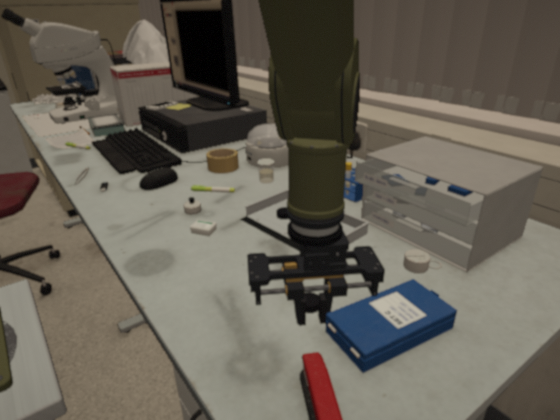

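The scene view shows the fingertips around cap C at (312,300), clear of the blue case. Pushing it now.

Scaled: -0.086 m is -8.6, -0.074 m is -7.4.

Request:
{"name": "advance", "arguments": {
  "moves": [
    {"x": -0.8, "aperture": 0.022},
    {"x": -1.6, "aperture": 0.022},
    {"x": -2.6, "aperture": 0.022},
    {"x": -3.8, "aperture": 0.022},
    {"x": -5, "aperture": 0.022},
    {"x": -6.2, "aperture": 0.022},
    {"x": -7.4, "aperture": 0.022},
    {"x": -8.6, "aperture": 0.022}
  ]
}}

```text
time: 9.92
position: [0.533, -0.173, 0.0682]
ee_rot: [-0.497, 0.868, 0.001, -0.006]
ft_force: [-0.8, -0.9, -0.8]
grip_width: 0.0221
finger_force: 0.1
```

Request:
{"name": "advance", "arguments": {
  "moves": [
    {"x": -1.2, "aperture": 0.022},
    {"x": -2.4, "aperture": 0.022},
    {"x": -3.6, "z": -0.1, "aperture": 0.022},
    {"x": -4.8, "z": -0.2, "aperture": 0.022},
    {"x": -6, "z": -0.2, "aperture": 0.022},
    {"x": -7.2, "z": -0.2, "aperture": 0.022},
    {"x": -8, "z": -0.2, "aperture": 0.022},
    {"x": -8.4, "z": -0.2, "aperture": 0.022}
  ]
}}

```text
time: 10.58
position: [0.5756, -0.1002, 0.0694]
ee_rot: [-0.497, 0.868, 0.001, -0.006]
ft_force: [-0.1, 0.0, 0.4]
grip_width: 0.0218
finger_force: 0.2
```

Request:
{"name": "advance", "arguments": {
  "moves": [
    {"aperture": 0.022},
    {"x": 1.5, "aperture": 0.022},
    {"x": 3, "z": -2, "aperture": 0.022},
    {"x": 4, "z": -6, "aperture": 0.022},
    {"x": 7, "z": -6, "aperture": 0.022},
    {"x": 10, "z": -6, "aperture": 0.022},
    {"x": 12, "z": -6, "aperture": 0.022}
  ]
}}

```text
time: 11.17
position: [0.5115, -0.2104, 0.1306]
ee_rot: [-0.495, 0.869, -0.0, -0.008]
ft_force: [0.1, 0.2, 0.0]
grip_width: 0.0216
finger_force: 0.0
```

```bash
python3 -c "
from h import *
f=grab('top','t6.png')
for c in caps():print(c.round(4),pan(c).round(3))
p=arm.get_obs()['position'];print(p,pan(p))"
```

```text
[ 0.6704 -0.0022] [ 0.062 -0.004]
[0.6613 0.0585] [0.06  0.057]
[ 0.510273   -0.21213082  0.12972638] [-0.12193314 -0.19422502]
```

View pics/t6.png

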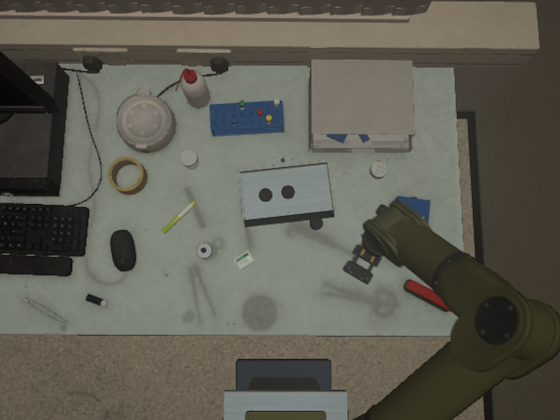

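A is at (265,195) and B at (288,192), both in the pan. C is on the ramp's front at (316,224). The last leg is nearly straight in.

```bash
python3 -c "
from h import *
f=grab('top');g=f['frame'].max(2)[222:235,300:335]<60;a=np.argwhere(g);print(a[:,1].mean()+300,a[:,1].min()+300,a[:,1].max()+300,a[:,0].max()+222)
c=ray(f,(a[:,1].mean()+300,a[:,0].max()+222.5-6.5),.014);print(c)
push(c,(.062,-.062),z=.13)"
```

```text
315.5 310 321 229
[ 0.58430865 -0.07773797  0.014     ]
cap [-0.033 -0.069] start [ 0.5382 -0.0868] head 0.195 tool travel 0.119
t 11.32 d [-0.1184  0.0402 -0.0012] turn 0.839
```

Request:
{"name": "advance", "arguments": {
  "moves": [
    {"x": -2, "y": 0.6, "turn": 2.2, "aperture": 0.022},
    {"x": -4, "y": 1.3, "turn": 4.4, "aperture": 0.022},
    {"x": -6, "y": 2, "turn": 6.6, "aperture": 0.022},
    {"x": -8, "y": 2.7, "turn": 8.8, "aperture": 0.022},
    {"x": -10, "y": 3.4, "turn": 11, "aperture": 0.022},
    {"x": -11.8, "y": 4, "turn": 13.2, "aperture": 0.022},
    {"x": -11.8, "y": 4, "turn": 15.4, "aperture": 0.022},
    {"x": -11.8, "y": 4, "turn": 16.78, "aperture": 0.022}
  ]
}}

```text
time: 11.98
position: [0.5404, -0.0804, 0.1299]
ee_rot: [-0.1, 0.995, -0.001, -0.005]
ft_force: [-0.7, -0.4, -0.5]
grip_width: 0.0218
finger_force: 0.0
```

Request:
{"name": "advance", "arguments": {
  "moves": [
    {"aperture": 0.022},
    {"aperture": 0.022}
  ]
}}

```text
time: 12.15
position: [0.5399, -0.0827, 0.1296]
ee_rot: [-0.102, 0.995, -0.002, -0.006]
ft_force: [0.1, -0.8, 0.5]
grip_width: 0.0216
finger_force: 0.0
```

```bash
python3 -c "
from h import *
push([ 0.5843, -0.0777],(.062,-.062),z=.07)"
```

```text
cap [-0.033 -0.069] start [ 0.5382 -0.0868] head 0.194 tool travel 0.119
t 12.15 d [ 0.0018 -0.0035  0.0597] turn 0.009
```

Scaled: 0.059 m is 5.9, 0.058 m is 5.8.

Request:
{"name": "advance", "arguments": {
  "moves": [
    {"x": 0.2, "y": -0.35, "z": 3, "aperture": 0.022},
    {"x": 0.2, "y": -0.35, "z": 5, "aperture": 0.022},
    {"x": 0.2, "y": -0.35, "z": 5.8, "aperture": 0.022},
    {"x": 0.2, "y": -0.35, "z": 5.9, "aperture": 0.022},
    {"x": 0.2, "y": -0.35, "z": 5.9, "aperture": 0.022}
  ]
}}

```text
time: 12.57
position: [0.538, -0.087, 0.0706]
ee_rot: [-0.101, 0.995, -0.002, -0.006]
ft_force: [-0.0, 0.2, -0.2]
grip_width: 0.0223
finger_force: 0.0
```

Request:
{"name": "advance", "arguments": {
  "moves": [
    {"x": -1, "aperture": 0.022},
    {"x": -2, "aperture": 0.022},
    {"x": -3, "aperture": 0.022},
    {"x": -4.2, "aperture": 0.022},
    {"x": -5.4, "aperture": 0.022},
    {"x": -6.6, "aperture": 0.022},
    {"x": -7.8, "aperture": 0.022},
    {"x": -9, "aperture": 0.022}
  ]
}}

```text
time: 13.23
position: [0.6273, -0.0692, 0.0712]
ee_rot: [-0.1, 0.995, -0.002, -0.005]
ft_force: [-0.8, 1.0, -0.2]
grip_width: 0.022
finger_force: 0.2
```

Request:
{"name": "advance", "arguments": {
  "moves": [
    {"x": -1.2, "aperture": 0.022},
    {"x": -2.2, "aperture": 0.022},
    {"x": -2.8, "aperture": 0.022},
    {"x": -2.8, "aperture": 0.022},
    {"x": -1.5, "aperture": 0.022},
    {"x": -1, "z": -3, "aperture": 0.022},
    {"z": -7, "aperture": 0.022},
    {"x": 3, "z": -10, "aperture": 0.022}
  ]
}}

```text
time: 13.9
position: [0.6009, -0.0732, 0.172]
ee_rot: [-0.101, 0.995, -0.001, -0.003]
ft_force: [0.9, 0.6, 1.0]
grip_width: 0.0216
finger_force: 0.0
```

Request:
{"name": "advance", "arguments": {
  "moves": [
    {"x": 4, "z": -1, "aperture": 0.022},
    {"x": 8, "z": -1, "aperture": 0.022},
    {"x": 12, "z": -1, "aperture": 0.022},
    {"x": 15, "z": -1, "aperture": 0.022},
    {"x": 15, "z": -1, "aperture": 0.022}
  ]
}}

```text
time: 14.32
position: [0.4432, -0.1071, 0.1817]
ee_rot: [-0.1, 0.995, -0.003, -0.011]
ft_force: [-0.5, -0.1, 0.5]
grip_width: 0.0221
finger_force: 0.0
```

```bash
python3 -c "
from h import *
grab('top','t7.png');s=grab('scene','s7.png')
for c in caps():print(c.round(4),pan(c).round(3),(pan(c)-[.065,0]).round(3))"
```

```text
[ 0.6769 -0.057 ] [ 0.062 -0.06 ] [-0.003 -0.06 ]
[ 0.6703 -0.0021] [ 0.062 -0.004] [-0.003 -0.004]
[0.6611 0.0586] [0.059 0.057] [-0.006  0.057]
```

View pics/s7.png

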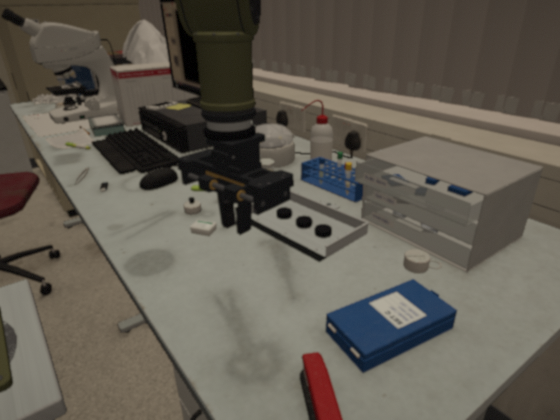

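View pics/t7.png

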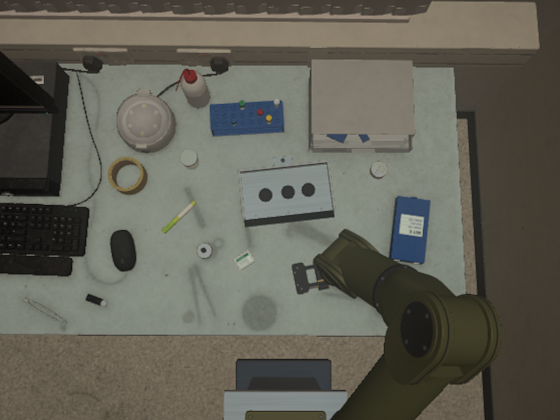

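Both views show all three caps flat in the middle of the pan, at top pixels (265,195), (288,192) and (308,190). The bystanders are where they were and the arm is clear.

```bash
python3 -c "
from rig import arm
print(arm.sign_off())"
```

```text
the job is handed in; nothing more can be done
None
```

All three caps are swept into the pan and lying flat in the middle of its floor, nothing else on the desk appears to have moved, and the job was handed in at about 14 s with no verdict returned.

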